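# Press home the rocking aroma-jar lid

### The job

One of the four lidded aroma jars on the round tasting board is not properly closed: its lid rocks when its edge is pressed, the other three are firm. Press the lids lightly near their edges with a fingertip until one rocks, then press that lid in the middle until it is fully home and lies level on its jar. Do not lift any lid, and leave everything else on the table where it is.

Things in the scene. Friction and masses are not known exactly. Their poses are not given: they have to be found in the camera images.
- board: round oak barrel-head board, 356 mm across, 18 mm thick, lying fixed on the table; the four jars stand on it. Origin: centre of its underside, z up.
- jar_a: one of four identical squat white stoneware jars, fixed to the board, 94 mm across and 60 mm tall, with an open mouth 70 mm across; origin at the centre of its underside (so its rim is 60 mm above its origin). Lid lid_a is on it.
- jar_b: one of four identical squat white stoneware jars, fixed to the board, 94 mm across and 60 mm tall, with an open mouth 70 mm across; origin at the centre of its underside (so its rim is 60 mm above its origin). Lid lid_b is on it.
- jar_c: one of four identical squat white stoneware jars, fixed to the board, 94 mm across and 60 mm tall, with an open mouth 70 mm across; origin at the centre of its underside (so its rim is 60 mm above its origin). Lid lid_c is on it.
- jar_d: one of four identical squat white stoneware jars, fixed to the board, 94 mm across and 60 mm tall, with an open mouth 70 mm across; origin at the centre of its underside (so its rim is 60 mm above its origin). Lid lid_d is on it.
- lid_a: one of four identical loose flat round oak lids (0.1 kg), 84 mm across; origin at the centre of the underside of its 9 mm thick disc (top 9 mm above it), z up out of the lid; a shallow plug below sits in the jar mouth with 3 mm play. Three are firm: the disc lies on the rim or on a wide seal 3.5 mm above it and does not move when pressed. One, any of the four, is loose: see plug.
- lid_b: one of four identical loose flat round oak lids (0.1 kg), 84 mm across; origin at the centre of the underside of its 9 mm thick disc (top 9 mm above it), z up out of the lid; a shallow plug below sits in the jar mouth with 3 mm play. Three are firm: the disc lies on the rim or on a wide seal 3.5 mm above it and does not move when pressed. One, any of the four, is loose: see plug.
- lid_c: one of four identical loose flat round oak lids (0.1 kg), 84 mm across; origin at the centre of the underside of its 9 mm thick disc (top 9 mm above it), z up out of the lid; a shallow plug below sits in the jar mouth with 3 mm play. Three are firm: the disc lies on the rim or on a wide seal 3.5 mm above it and does not move when pressed. One, any of the four, is loose: see plug.
- lid_d: one of four identical loose flat round oak lids (0.1 kg), 84 mm across; origin at the centre of the underside of its 9 mm thick disc (top 9 mm above it), z up out of the lid; a shallow plug below sits in the jar mouth with 3 mm play. Three are firm: the disc lies on the rim or on a wide seal 3.5 mm above it and does not move when pressed. One, any of the four, is loose: see plug.
- plug (a joint): sinking of the 14 mm wide seal under the loose lid, 0 to about 0.0035 m (home); tells not which jar. That lid starts level 3.5 mm above the rim. 1 to 5 N at 30 mm from its centre tips it about 0.1 rad, edge onto rim; let go, it falls level. Over 8 N within 5 mm of its centre sinks it level onto the rim; there it stays and rocks no more. Height and looks do not tell it from firm lids.
- beaker: bystander, not to be disturbed: small open steel beaker, 42 mm across and 45 mm tall, standing on the board among the jars. Origin: centre of its underside.
- stopper: bystander, not to be disturbed: cork stopper, 34 mm across and 36 mm tall, standing on the board. Origin: centre of its underside.
- corkscrew: bystander, not to be disturbed: folded corkscrew, dark wood handle 110 mm long (its y axis), 24 mm wide, 20 mm high, lying on the board. Origin: centre of its underside.
- cork_block: bystander, not to be disturbed: small cork block, 30 x 50 x 22 mm, lying on the board. Origin: centre of its underside.
- wine: bystander, not to be disturbed: full green wine bottle, 74 mm across, 300 mm tall, standing on the table to the left. Origin: centre of its underside.
- glass: bystander, not to be disturbed: stemmed tasting glass, 76 mm across, 165 mm tall, standing on the table to the right. Origin: centre of its underside.
- bucket: bystander, not to be disturbed: closed steel ice bucket, 124 mm across, 145 mm tall with its knob, standing on the table to the right. Origin: centre of its underside.
Mind the look-alikes: they are no part of the job. What is shaped like the lid_b but green, pink or white is not meant.

How it is judged:
By the outcome, as a careful person would: the job done as asked, in the order asked, and still so for the second after the job is handed in, with the robot touching nothing.
It also fails if it takes over 51 s, if anything falls off the work surface, if the arm or the gripper's body presses on something with over 40 N, if the wrist force passes 120 N, or if a joint passes its speed limit or range.

### The arm

A 6-joint arm with a two-finger parallel gripper is mounted at the origin on the work surface. World frame = base frame: x ahead of the robot, y to its left, z up, the work surface at z = 0. Lengths are in m, angles in rad, forces in N, time in s.
With the tool pointing down it reaches from about 0.425 to 0.95 m from the base axis. Payload 3.5 kg.
Tool frame: the origin (TCP) lies midway between the tips of the shut fingers; the grasp point (between the pads) lies 19 mm behind it; z points along the fingers, y is the line along which they close (so a half turn about z gives the same grasp; the last joint's range is limited). The gripper opens to 85 mm and grips with 20 to 120 N. Pads are 22 mm wide; open, the fingers measure 114 mm over their backs; the gripper's body (76 mm by 85 mm) begins 54 mm behind the grasp point. The pads swing forward as they close: fully open they stand 13 mm farther back than shut.
Start: joints at [-1.441, 0.286, 1.577, -0, 1.279, -0.15], TCP at [0.186, -0.649, 0.231] pointing down, gripper open.
Joint ranges: [-2.77, 2.77], [-0.9, 2.22], [0.21, 2.48], [-1.53, 4.67], [0.24, 2.81], [-2.84, 2.84]. Speed limits (rad/s): [2.79, 2.79, 3.14, 3.14, 3.14, 3.14].

### API

Orientations are given as a unit quaternion [x, y, z, w].
In Python, from plant import ctrl gives the robot as it stands.
- The arm moves only by the tool send_rows, never from a script. Its argument "series" is a list that holds one entry, the list of rows, each a list of 7 numbers: the shift along the tool's x, y, z in cm, then the turn, a rotation vector about the tool's x, y, z in rad, then the opening, from -1 (shut) to 1 (fully open). In form: [[[x, y, z, rx, ry, rz, jaw], ...]]. A call has 1 to 10 rows; each row shifts and turns the commanded pose from where the row before left it, along the tool's axes as they then stand; what a row does not reach is not made up. A row lasts 1/8 s, in which the tool goes at most 62.5 mm and 10.7 degrees, less where a joint would pass 70% of its speed; a pose out of reach is approached as far as the arm can. A call is refused whole if a number of a shift passes 6.25 or a number of a turn 0.188, either way. A call with a gripper value outside its range is refused whole. The fingers move at their own pace and stop on an object; "force" is the grip in N (left out, the last holds). Time passes only in rows, so rows that do not move let the fingers close. It gives the time, the measured TCP pose, the force, the opening and the grip force at its end, in the units of the state.
- ctrl.get_state(): the state, without advancing time (a new reading comes with each control period).
- ctrl.read_camera(name): name is "side" or "top"; returns a dict with "img" (400x640x3 uint8, red, green, blue), "fx", "fy", "cx", "cy" (pixels), "R" (3x3) and "t" (3): a world point X has camera coordinates R X + t. Camera axes: x right, y down, z forward; pixel columns grow to the right and rows downward; lengths in m; the calibration is good to about 2 mm. A picture is of the moment at which its call begins. There is no depth.
- ctrl.sign_off(): hands the job in; it is judged then, once.
The state is a dict: "time": time; "qpos": joint angles; "dq": joint speeds; "joint_efforts": joint torques, N m; "eef_pos": TCP position; "tcp_rot": TCP orientation; "contact_force": force on the tool from outside, world axes, zero at the start; "wrist_torque": the same for the moment, N m; "opening": opening from 0.0 (shut) to 1.0 (fully open); "finger_force": force on a finger pad.
Only numpy, scipy, OpenCV 4.12 (cv2) and the standard library are available. Lean on these libraries where they do the work, as an engineer would, in place of code of your own. Each camera call takes 0.05 s, during which the arm holds its last target. There are 200 camera calls.

## Working session

There is one attempt and no reset: what is moved stays moved. The work goes in short steps, Python scripts to look and compute and a tool call to move; the robot and the scene stay as the last step left them, time stands still between calls to the robot, and variables do not carry over. Pictures are saved under pics/ and viewed, at most 10 in all, crops included, and the job is handed in when it is done.

Besides the shell and the picture viewer there is one more tool, called after ">>>" by a JSON object that holds its "method" and its "body", one argument or row to a line. send_rows: Moves the arm, as the interface text tells. Its arguments: {"type":"object","properties":{"series":{"type":"array"},"force":{"type":"number"}},"required":["series"]}

```bash
mkdir -p pics; ls; python3 - <<'E'
from plant import ctrl
import cv2,numpy as np
for n in("top","side"):
    c=ctrl.read_camera(n); cv2.imwrite(f"pics/{n}0.png",c["img"][:,:,::-1]); np.savez(f"{n}0.npz",**c)
    print(n,c["fx"],c["cx"],c["cy"],np.round(c["R"],3).tolist(),np.round(-c["R"].T@c["t"],3))
print(ctrl.get_state())
E
```

```text
pics
top 378.8428811229142 319.05847782253494 199.59436952264633 [[0.014, -1.0, 0.013], [-0.991, -0.015, -0.129], [0.13, -0.011, -0.992]] [0.316 0.019 1.3  ]
side 374.7718937862685 317.76545475315766 201.76855776592208 [[0.974, -0.228, -0.004], [-0.158, -0.66, -0.734], [0.165, 0.715, -0.679]] [ 0.317 -0.718  0.753]
{'time': 0.1, 'qpos': array([-1.44099826e+00,  2.87135682e-01,  1.57804918e+00,  3.37786574e-05,
        1.27858597e+00, -1.49986158e-01]), 'dq': array([-0.00066149, -0.0013502 , -0.00378185, -0.00066024,  0.00058586,
        0.00024228]), 'joint_efforts': array([ 6.96899206e-04, -4.07296586e+01, -2.93699616e+01, -1.54247277e-04,
        3.40578576e-03,  2.86911188e-06]), 'eef_pos': array([ 0.1863672 , -0.64814099,  0.23003635]), 'tcp_rot': array([ 9.90231139e-01,  1.39431366e-01,  2.71604069e-05, -1.08887358e-03]), 'contact_force': array([ 0.88770881,  0.17508606, -0.39017794]), 'wrist_torque': array([-0.04484061, -0.04332725,  0.00067499]), 'finger_force': 0.0, 'opening': 0.998832914302448}
```

View pics/top0.png

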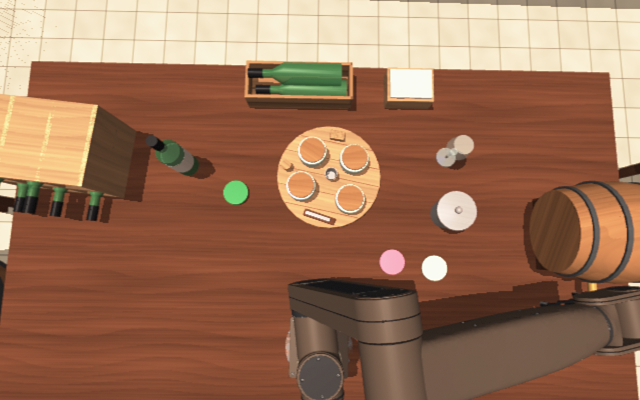

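View pics/side0.png

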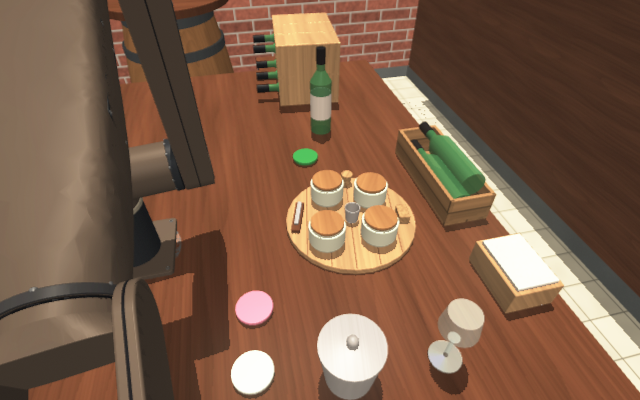

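The top view shows four oak lids at about (312,151), (354,158), (301,186) and (350,199). In the side view they are at (371,184), (380,219), (327,181) and (327,223). The green, pink and white discs lying on the table are the look-alikes. Next I segment the lids in both views and triangulate.

```bash
cat > vis.py <<'E'
import cv2,numpy as np
def ray(c,u,v):
    d=c["R"].T@np.array([(u-c["cx"])/c["fx"],(v-c["cy"])/c["fy"],1]); return -c["R"].T@c["t"],d/np.linalg.norm(d)
def onz(c,u,v,z):
    o,d=ray(c,u,v); return o+d*(z-o[2])/d[2]
def tri(c1,p1,c2,p2):
    o1,d1=ray(c1,*p1);o2,d2=ray(c2,*p2)
    s=np.linalg.lstsq(np.c_[d1,-d2],o2-o1,rcond=None)[0]
    a,b=o1+s[0]*d1,o2+s[1]*d2; return (a+b)/2,np.linalg.norm(a-b)
def lids(img,seeds):
    hsv=cv2.cvtColor(img,cv2.COLOR_RGB2HSV); out=[]
    m=((hsv[:,:,0]<=14)&(hsv[:,:,1]>130)&(hsv[:,:,2]>110)).astype(np.uint8)
    n,l,s,cen=cv2.connectedComponentsWithStats(m,connectivity=4)
    for u,v in seeds:
        k=l[v,u]
        cs,_=cv2.findContours((l==k).astype(np.uint8),cv2.RETR_EXTERNAL,cv2.CHAIN_APPROX_NONE)
        h=cv2.convexHull(max(cs,key=cv2.contourArea)); out.append((k,s[k,4],cv2.fitEllipse(h)))
    return out
E
python3 - <<'E'
from vis import *
S={"top":[(312,151),(354,158),(301,186),(350,199)],"side":[(371,184),(380,219),(327,181),(327,223)]}
C={n:dict(np.load(n+"0.npz")) for n in S}
for n in S:
    im=C[n]["img"]
    for p in S[n]: print(n,p,cv2.cvtColor(im,cv2.COLOR_RGB2HSV)[p[1],p[0]])
print(cv2.cvtColor(C["top"]["img"],cv2.COLOR_RGB2HSV)[[170,210,160],[330,310,290]])
L={n:lids(C[n]["img"],S[n]) for n in S}
for a,b in zip(L["top"],L["side"]):
    print(a[:2],np.round(a[2][0],1),np.round(a[2][1],1),b[:2],np.round(b[2][0],1),np.round(b[2][1],1))
    X,e=tri(C["top"],a[2][0],C["side"],b[2][0]); print("  X",X.round(4),"gap",round(e,4),"plane .088:",onz(C["top"],*a[2][0],.088).round(4)[:2],onz(C["side"],*b[2][0],.088).round(4)[:2])
v=[]
for n,(x,y) in {"top":(270,120),"side":(280,150)}.items():
    im=C[n]["img"].copy()
    big=cv2.resize(im[y:y+120,x:x+140],None,fx=4,fy=4,interpolation=cv2.INTER_CUBIC)
    for _,_,e in L[n]: cv2.ellipse(big,(((e[0][0]-x+.5)*4,(e[0][1]-y+.5)*4),(e[1][0]*4,e[1][1]*4),e[2]),(0,255,255),1)
    v.append(big)
cv2.imwrite("pics/crop.png",cv2.resize(np.hstack(v)[:,:,::-1],(800,343)))
E
```

```text
top (312, 151) [ 12 151 224]
top (354, 158) [ 12 153 222]
top (301, 186) [ 12 150 226]
top (350, 199) [ 12 152 223]
side (371, 184) [ 14 148 227]
side (380, 219) [ 14 148 227]
side (327, 181) [ 14 148 225]
side (327, 223) [ 14 148 227]
[[ 12  39  97]
 [ 11 148 157]
 [ 16 120 247]]
(np.int32(14), np.int32(443)) [311.8 149.6] [23.3 23.6] (np.int32(41), np.int32(66699)) [395.8 335.4] [398.8 680.6]
  X [ 0.886   0.0447 -0.9099] gap 0.0387 plane .088: [0.6394 0.0315] [ 0.5362 -0.413 ]
(np.int32(22), np.int32(455)) [354.2 156.7] [23.6 24. ] (np.int32(114), np.int32(497)) [381.2 217. ] [24.9 32.8]
  X [ 0.619  -0.108   0.0865] gap 0.0018 plane .088: [ 0.6177 -0.1076] [ 0.6193 -0.1093]
(np.int32(40), np.int32(463)) [300.5 184.5] [23.8 24.1] (np.int32(41), np.int32(66699)) [395.8 335.4] [398.8 680.6]
  X [ 0.7803  0.0747 -0.918 ] gap 0.1812 plane .088: [0.5227 0.0664] [ 0.5362 -0.413 ]
(np.int32(65), np.int32(468)) [350.  197.7] [24.  24.2] (np.int32(122), np.int32(538)) [326.8 222.2] [26.2 32.5]
  X [ 0.4826 -0.0946  0.0872] gap 0.0007 plane .088: [ 0.4821 -0.0944] [ 0.4827 -0.0953]
```

View pics/crop.png

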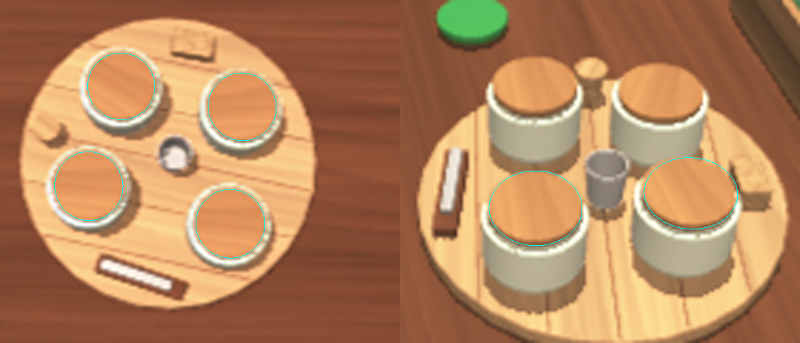

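The crop shows all four oak lids on their white jars, and the look-alikes are off the board. I'll tighten the brightness threshold so the far lids separate from the table in the side view.

```bash
sed -i 's/hsv\[:,:,0\]<=14)&(hsv\[:,:,1\]>130)&(hsv\[:,:,2\]>110/hsv[:,:,0]<=15)\&(hsv[:,:,1]>T)\&(hsv[:,:,2]>175/; s/def lids(img,seeds)/def lids(img,seeds,T=130)/' vis.py
python3 - <<'E'
from vis import *
S={"top":[(312,151),(354,158),(301,186),(350,199)],"side":[(371,184),(380,219),(327,181),(327,223)]}
C={n:dict(np.load(n+"0.npz")) for n in S}
for T in(115,130):
  L={n:lids(C[n]["img"],S[n],T) for n in S}
  for a,b in zip(L["top"],L["side"]):
    X,e=tri(C["top"],a[2][0],C["side"],b[2][0]); print(T,np.round(a[2][1],1),np.round(b[2][1],1),X.round(4),"gap",round(e,4),onz(C["top"],*a[2][0],.088).round(4)[:2],onz(C["side"],*b[2][0],.088).round(4)[:2])
E
```

```text
115 [23.6 24.1] [19.  30.5] [0.6403 0.0312 0.0865] gap 0.0005 [0.6397 0.0312] [0.6399 0.0296]
115 [24.  24.3] [33.4 41. ] [ 0.6176 -0.107   0.1097] gap 0.011 [ 0.6175 -0.108 ] [ 0.6338 -0.0861]
115 [24.2 24.6] [19.1 29.4] [0.5228 0.0664 0.0899] gap 0.0003 [0.523  0.0664] [0.5236 0.0686]
115 [24.3 24.7] [25.  33.6] [ 0.4821 -0.0942  0.0895] gap 0.0003 [ 0.4822 -0.0943] [ 0.4827 -0.0928]
130 [23.3 23.6] [19.3 29.3] [0.6406 0.0314 0.0861] gap 0.0012 [0.6394 0.0315] [0.6402 0.0293]
130 [23.6 24. ] [25.9 32.9] [ 0.6182 -0.1076  0.0915] gap 0.0026 [ 0.6177 -0.1076] [ 0.6211 -0.1043]
130 [23.8 24.1] [19.1 29.4] [0.5227 0.0663 0.0899] gap 0.0006 [0.5227 0.0664] [0.5236 0.0686]
130 [24.  24.2] [24.5 33.2] [ 0.4824 -0.0944  0.0888] gap 0.0008 [ 0.4821 -0.0944] [ 0.483  -0.0937]
```

Lid tops (x, y), at z of about 0.0865 to 0.0915 against an expected 0.087 or 0.0905:
- A: (0.640, 0.031)
- B: (0.618, -0.108)
- C: (0.523, 0.066)
- D: (0.482, -0.094)

I'll shut the fingers, align the tool with the world axes and go to D first.

>>> {"method": "send_rows", "body": {
  "series": [
    [[0,0,0,0,0,0.14,-1],[0,0,0,0,0,0.139,-1],[2.9,-5,0,0,0,0,-1],[2.9,-5,0,0,0,0,-1],[2.9,-5,0,0,0,0,-1],[2.9,-5,0,0,0,0,-1],[2.9,-5,0,0,0,0,-1],[2.9,-5,0,0,0,0,-1],[2.9,-5,0,0,0,0,-1],[2.9,-5,0,0,0,0,-1]]
  ]
}}

```text
time: 1.35
eef_pos: [0.4185, -0.2466, 0.231]
tcp_rot: [1.0, 0.0, -0.0, -0.0]
contact_force: [0.8, -0.1, 1.0]
opening: -0.001
finger_force: 0.0
```

>>> {"method": "send_rows", "body": {
  "series": [
    [[3,-5,0,0,0,0,-1],[3,-5,0,0,0,0,-1],[3.6,-5.3,0,0,0,0,-1],[0,0,4,0,0,0,-1],[0,0,4,0,0,0,-1],[0,0,4,0,0,0,-1],[0,0,0,0,0,0,-1],[0,0,0,0,0,0,-1]]
  ]
}}

```text
time: 2.35
eef_pos: [0.5139, -0.0971, 0.1126]
tcp_rot: [1.0, 0.0, 0.001, 0.0]
contact_force: [-0.5, -1.0, 0.4]
opening: 0.002
finger_force: 0.0
```

>>> {"method": "send_rows", "body": {
  "series": [
    [[0,-0.2,1.0,0,0,0,-1],[0,0,0.8,0,0,0,-1],[0,0,0,0,0,0,-1],[0,0,0,0,0,0,-1]]
  ]
}}

```text
time: 2.85
eef_pos: [0.5132, -0.0948, 0.0935]
tcp_rot: [1.0, 0.0, 0.0, 0.0]
contact_force: [-0.4, 0.1, 0.0]
opening: 0.003
finger_force: 0.0
```

>>> {"method": "send_rows", "body": {
  "series": [
    [[0,0,0.1,0,0,0,-1],[0,0,0.1,0,0,0,-1],[0,0,0,0,0,0,-1]]
  ]
}}

```text
time: 3.22
eef_pos: [0.5131, -0.0947, 0.0913]
tcp_rot: [1.0, 0.0, -0.0, -0.0]
contact_force: [-0.7, 0.4, -0.2]
opening: 0.001
finger_force: 0.0
```

>>> {"method": "send_rows", "body": {
  "series": [
    [[0,0,0.1,0,0,0,-1],[0,0,0,0,0,0,-1]]
  ]
}}

```text
time: 3.48
eef_pos: [0.5132, -0.0948, 0.0904]
tcp_rot: [1.0, 0.0, 0.0, 0.0]
contact_force: [-0.4, 0.2, 0.5]
opening: 0.0
finger_force: 0.2
```

>>> {"method": "send_rows", "body": {
  "series": [
    [[0,0,0.05,0,0,0,-1],[0,0,0,0,0,0,-1]]
  ]
}}

```text
time: 3.72
eef_pos: [0.5135, -0.0948, 0.0901]
tcp_rot: [1.0, 0.0, 0.0, 0.0]
contact_force: [0.6, 0.0, 1.1]
opening: -0.0
finger_force: 0.5
```

>>> {"method": "send_rows", "body": {
  "series": [
    [[0,0,0.05,0,0,0,-1],[0,0,0,0,0,0,-1]]
  ]
}}

```text
time: 3.98
eef_pos: [0.5136, -0.0949, 0.0897]
tcp_rot: [1.0, 0.0, 0.001, 0.0]
contact_force: [1.5, -0.2, 2.2]
opening: 0.0
finger_force: 0.9
```

>>> {"method": "send_rows", "body": {
  "series": [
    [[0,0,0.05,0,0,0,-1],[0,0,0,0,0,0,-1]]
  ]
}}

```text
time: 4.22
eef_pos: [0.5135, -0.0949, 0.0891]
tcp_rot: [1.0, 0.0, 0.001, 0.0]
contact_force: [1.5, -0.8, 1.8]
opening: -0.001
finger_force: 1.1
```

>>> {"method": "send_rows", "body": {
  "series": [
    [[0,0,0.05,0,0,0,-1],[0,0,0,0,0,0,-1]]
  ]
}}

```text
time: 4.47
eef_pos: [0.5137, -0.0949, 0.0887]
tcp_rot: [1.0, 0.0, 0.001, 0.0]
contact_force: [2.9, -0.1, 2.6]
opening: -0.0
finger_force: 1.5
```

>>> {"method": "send_rows", "body": {
  "series": [
    [[0,0,0.05,0,0,0,-1],[0,0,0,0,0,0,-1]]
  ]
}}

```text
time: 4.72
eef_pos: [0.5137, -0.0949, 0.0885]
tcp_rot: [1.0, 0.0, 0.001, 0.0]
contact_force: [2.6, 0.2, 5.3]
opening: 0.002
finger_force: 2.6
```

D gave way about 2 mm under 1–2.6 N with a sideways force, as a rocking lid would. I'll photograph it now, then let go and photograph again to compare.

```bash
python3 - <<'E'
from plant import ctrl
import numpy as np
for n in("side","top"): np.savez(n+"_p.npz",**ctrl.read_camera(n))
s=ctrl.get_state(); print(s["eef_pos"],s["contact_force"],s["wrist_torque"],s["finger_force"])
E
```

```text
[ 0.513739   -0.0949528   0.08853099] [1.85271235 0.09008561 5.86552738] [-0.02318897 -0.42752703 -0.02488324] 2.757302764803171
```

>>> {"method": "send_rows", "body": {
  "series": [
    [[0,0,-0.4,0,0,0,-1],[0,0,-0.4,0,0,0,-1],[0,0,0,0,0,0,-1],[0,0,0,0,0,0,-1]]
  ]
}}

```text
time: 5.32
eef_pos: [0.5125, -0.0946, 0.0953]
tcp_rot: [1.0, 0.0, -0.001, -0.0]
contact_force: [-0.5, -0.0, 0.1]
opening: -0.002
finger_force: 0.0
```

```bash
python3 - <<'E'
from plant import ctrl
import cv2,numpy as np
np.savez("side_r.npz",**ctrl.read_camera("side"))
f=lambda n:np.load(n)["img"][190:260,285:425,::-1]
a,b=f("side_p.npz"),f("side_r.npz")
d=cv2.convertScaleAbs(cv2.absdiff(a,b),alpha=4)
cv2.imwrite("pics/cmp.png",cv2.resize(np.vstack([np.hstack([a,b]),np.hstack([d,f("side0.npz")])]),(800,400),interpolation=cv2.INTER_CUBIC))
E
```

```text
(no output)
```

View pics/cmp.png

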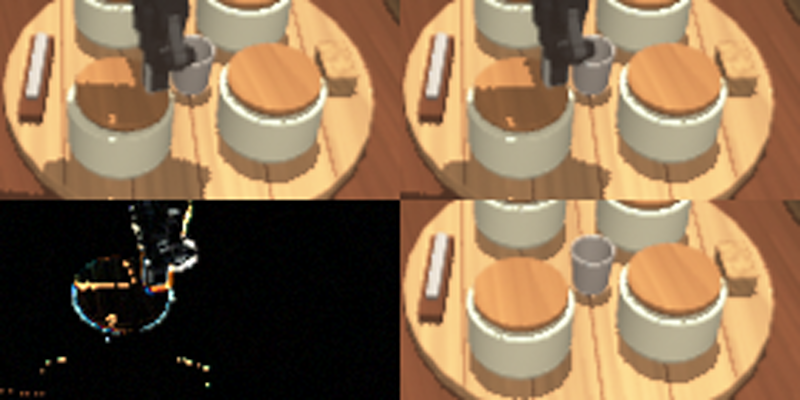

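Pressed (upper left) against released (upper right): the difference image at lower left outlines D's whole rim, near crop pixel (72,300) and on to (170,300). So the lid itself moved. As a control, I'll press C the same way.

>>> {"method": "send_rows", "body": {
  "series": [
    [[0,0,-2,0,0,0,-1],[1.4,-5.4,0,0,0,0,-1],[1.4,-5.4,0,0,0,0,-1],[1.4,-5.3,0,0,0,0,-1],[0,0,1,0,0,0,-1],[0,0,1.3,0,0,0,-1],[0,0,0,0,0,0,-1],[0,0,0,0,0,0,-1]]
  ]
}}

```text
time: 6.38
eef_pos: [0.5546, 0.0651, 0.0924]
tcp_rot: [1.0, -0.001, -0.001, 0.0]
contact_force: [-0.7, 0.3, 0.4]
opening: 0.001
finger_force: 0.0
```

>>> {"method": "send_rows", "body": {
  "series": [
    [[0,0,0.1,0,0,0,-1],[0,0,0.05,0,0,0,-1],[0,0,0,0,0,0,-1]]
  ]
}}

```text
time: 6.75
eef_pos: [0.5549, 0.0661, 0.0914]
tcp_rot: [1.0, 0.0, -0.0, 0.0]
contact_force: [0.6, -0.6, -1.1]
opening: 0.002
finger_force: 0.0
```

>>> {"method": "send_rows", "body": {
  "series": [
    [[0,0,0.05,0,0,0,-1],[0,0,0,0,0,0,-1]]
  ]
}}

```text
time: 7.0
eef_pos: [0.555, 0.0663, 0.0908]
tcp_rot: [1.0, 0.0, -0.0, 0.0]
contact_force: [-0.1, 0.5, -0.1]
opening: 0.0
finger_force: 0.0
```

>>> {"method": "send_rows", "body": {
  "series": [
    [[0,0,0.05,0,0,0,-1],[0,0,0,0,0,0,-1]]
  ]
}}

```text
time: 7.25
eef_pos: [0.5551, 0.0663, 0.0905]
tcp_rot: [1.0, 0.0, 0.0, -0.0]
contact_force: [0.5, -0.2, 1.1]
opening: 0.001
finger_force: 0.4
```

>>> {"method": "send_rows", "body": {
  "series": [
    [[0,0,0.05,0,0,0,-1],[0,0,0,0,0,0,-1]]
  ]
}}

```text
time: 7.5
eef_pos: [0.5551, 0.0663, 0.0903]
tcp_rot: [1.0, 0.0, 0.0, -0.0]
contact_force: [-0.6, 0.7, 2.4]
opening: 0.0
finger_force: 1.9
```

>>> {"method": "send_rows", "body": {
  "series": [
    [[0,0,0.05,0,0,0,-1],[0,0,0,0,0,0,-1]]
  ]
}}

```text
time: 7.75
eef_pos: [0.5552, 0.0663, 0.0902]
tcp_rot: [1.0, 0.0, 0.0, -0.0]
contact_force: [-3.2, 2.0, 6.7]
opening: -0.001
finger_force: 3.1
```

C is firm: it stopped the fingertip within 0.2 mm at 0.0903, where D gave about 2 mm. D is therefore the loose lid. Now to the middle of D.

>>> {"method": "send_rows", "body": {
  "series": [
    [[0,0,-2.5,0,0,0,-1],[-2.4,5.4,0,0,0,0,-1],[-2.4,5.4,0,0,0,0,-1],[-2.4,5.3,0,0,0,0,-1],[0,0,1,0,0,0,-1],[0,0,0.9,0,0,0,-1],[0,0,0,0,0,0,-1],[0,0,0,0,0,0,-1]]
  ]
}}

```text
time: 8.75
eef_pos: [0.4835, -0.0937, 0.0951]
tcp_rot: [1.0, 0.001, -0.0, -0.0]
contact_force: [0.4, -0.2, 0.6]
opening: 0.001
finger_force: 0.0
```

>>> {"method": "send_rows", "body": {
  "series": [
    [[-0.1,0.07,0.2,0,0,0,-1],[0,0,0.2,0,0,0,-1],[0,0,0.1,0,0,0,-1],[0,0,0,0,0,0,-1]]
  ]
}}

```text
time: 9.25
eef_pos: [0.4822, -0.0955, 0.0906]
tcp_rot: [1.0, 0.0, 0.0, -0.0]
contact_force: [-0.1, 1.4, 0.5]
opening: 0.001
finger_force: 0.8
```

>>> {"method": "send_rows", "body": {
  "series": [
    [[0,0,0.1,0,0,0,-1],[0,0,0,0,0,0,-1]]
  ]
}}

```text
time: 9.5
eef_pos: [0.4823, -0.0955, 0.0902]
tcp_rot: [1.0, 0.0, 0.0, -0.0]
contact_force: [-2.3, 0.1, 5.4]
opening: 0.001
finger_force: 2.6
```

>>> {"method": "send_rows", "body": {
  "series": [
    [[0,0,0.1,0,0,0,-1],[0,0,0,0,0,0,-1]]
  ]
}}

```text
time: 9.75
eef_pos: [0.4823, -0.0955, 0.0893]
tcp_rot: [1.0, 0.0, 0.0, -0.0]
contact_force: [-2.2, 1.7, 5.4]
opening: 0.002
finger_force: 2.9
```

>>> {"method": "send_rows", "body": {
  "series": [
    [[0,0,0.1,0,0,0,-1],[0,0,0.1,0,0,0,-1],[0,0,0,0,0,0,-1]]
  ]
}}

```text
time: 10.12
eef_pos: [0.4823, -0.0955, 0.0873]
tcp_rot: [1.0, 0.0, -0.0, -0.0]
contact_force: [-2.0, 2.0, 6.2]
opening: 0.001
finger_force: 3.0
```

>>> {"method": "send_rows", "body": {
  "series": [
    [[0,0,0.1,0,0,0,-1],[0,0,0,0,0,0,-1]]
  ]
}}

```text
time: 10.38
eef_pos: [0.4823, -0.0955, 0.0869]
tcp_rot: [1.0, 0.0, -0.0, -0.0]
contact_force: [-2.7, 2.5, 8.9]
opening: 0.0
finger_force: 4.7
```

>>> {"method": "send_rows", "body": {
  "series": [
    [[0,0,0.1,0,0,0,-1],[0,0,0,0,0,0,-1]]
  ]
}}

```text
time: 10.62
eef_pos: [0.4823, -0.0955, 0.0868]
tcp_rot: [1.0, 0.0, -0.001, -0.0]
contact_force: [-6.8, 3.7, 15.2]
opening: -0.003
finger_force: 7.2
```

D sank to 0.0868 (home is 0.087) and bottomed out at 15 N. I'll lift off and lightly re-press the edge I pressed first.

>>> {"method": "send_rows", "body": {
  "series": [
    [[0,0,-0.5,0,0,0,-1],[0,0,-0.6,0,0,0,-1],[3,0,0,0,0,0,-1],[0,0,0.4,0,0,0,-1],[0,0,0.2,0,0,0,-1],[0,0,0.1,0,0,0,-1],[0,0,0,0,0,0,-1]]
  ]
}}

```text
time: 11.5
eef_pos: [0.5115, -0.0954, 0.088]
tcp_rot: [1.0, 0.0, -0.0, -0.0]
contact_force: [-0.2, -0.4, -0.1]
opening: -0.002
finger_force: 0.0
```

>>> {"method": "send_rows", "body": {
  "series": [
    [[0,0,0.1,0,0,0,-1],[0,0,0,0,0,0,-1]]
  ]
}}

```text
time: 11.75
eef_pos: [0.512, -0.0955, 0.0873]
tcp_rot: [1.0, 0.0, -0.0, 0.0]
contact_force: [0.1, -0.1, -0.2]
opening: -0.002
finger_force: 0.0
```

>>> {"method": "send_rows", "body": {
  "series": [
    [[0,0,0.05,0,0,0,-1],[0,0,0,0,0,0,-1]]
  ]
}}

```text
time: 12.0
eef_pos: [0.5122, -0.0955, 0.087]
tcp_rot: [1.0, 0.0, 0.0, 0.0]
contact_force: [-0.6, 0.0, -0.1]
opening: -0.001
finger_force: 0.4
```

>>> {"method": "send_rows", "body": {
  "series": [
    [[0,0,0.05,0,0,0,-1],[0,0,0,0,0,0,-1]]
  ]
}}

```text
time: 12.25
eef_pos: [0.5123, -0.0955, 0.0869]
tcp_rot: [1.0, 0.0, 0.0, 0.0]
contact_force: [-1.9, 0.2, 4.1]
opening: 0.004
finger_force: 2.2
```

>>> {"method": "send_rows", "body": {
  "series": [
    [[0,0,0.03,0,0,0,-1],[0,0,0,0,0,0,-1]]
  ]
}}

```text
time: 12.5
eef_pos: [0.5123, -0.0955, 0.0868]
tcp_rot: [1.0, 0.0, -0.0, 0.0]
contact_force: [-1.7, 0.5, 5.4]
opening: -0.001
finger_force: 3.1
```

>>> {"method": "send_rows", "body": {
  "series": [
    [[0,0,-1,0,0,0,-1],[0,0,-4,0,0,0,-1],[0,0,-5,0,0,0,-1],[-2,5.5,0,0,0,0,-1],[-2,5.5,0,0,0,0,-1],[-2,5.5,0,0,0,0,-1],[-2,5.5,0,0,0,0,-1],[0,0,0,0,0,0,-1],[0,0,0,0,0,0,-1]]
  ]
}}

```text
time: 13.62
eef_pos: [0.4322, -0.3153, 0.1858]
tcp_rot: [1.0, -0.0, 0.0, -0.0]
contact_force: [-0.3, 0.6, 0.6]
opening: -0.004
finger_force: 0.0
```

```bash
python3 - <<'E'
from plant import ctrl
from vis import *
S={"top":[(354,158),(301,186),(350,199)],"side":[(380,219),(327,181),(327,223)]}
C={n:ctrl.read_camera(n) for n in S}
L={n:lids(C[n]["img"],S[n],130) for n in S}
for a,b in zip(L["top"],L["side"]): print(np.round(a[2][0],1),np.round(b[2][0],1),tri(C["top"],a[2][0],C["side"],b[2][0])[0].round(4))
cv2.imwrite("pics/end.png",cv2.resize(np.hstack([C["top"]["img"][110:235,270:395],C["side"]["img"][150:275,280:430]])[:,:,::-1],(800,364),interpolation=cv2.INTER_CUBIC))
E
```

```text
Traceback (most recent call last):
  File "vis.py", line 17, in lids
    h=cv2.convexHull(max(cs,key=cv2.contourArea)); out.append((k,s[k,4],cv2.fitEllipse(h)))
                                                                        ~~~~~~~~~~~~~~^^^
cv2.error: OpenCV(4.12.0) /io/opencv/modules/imgproc/src/shapedescr.cpp:361: error: (-201:Incorrect size of input array) There should be at least 5 points to fit the ellipse in function 'fitEllipseNoDirect'
```

The edge is now firm at 0.0868. One last look before handing in.

```bash
python3 - <<'E'
from plant import ctrl
import cv2,numpy as np
C={n:ctrl.read_camera(n)["img"] for n in("top","side")}
cv2.imwrite("pics/end.png",cv2.resize(np.hstack([C["top"][100:260,260:480],C["side"][140:300,270:490]])[:,:,::-1],(800,291),interpolation=cv2.INTER_CUBIC))
E
```

```text
(no output)
```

View pics/end.png

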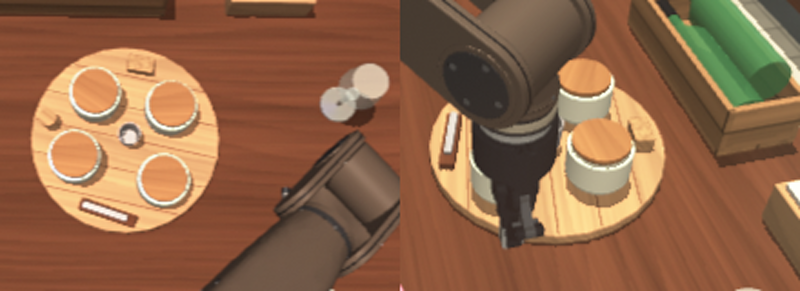

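The top view (left) shows all four lids seated, with the lid on D at crop pixel (163,180). The beaker, stopper, corkscrew and block are where they were. In the side view (right) the arm hides D, but nothing touches the tool.

```bash
python3 -c "
from plant import ctrl
print(ctrl.get_state()['contact_force']); print(ctrl.sign_off())"
```

```text
[ 0.14824067 -0.20394275 -0.35670453]
the job is handed in; nothing more can be done
None
```

The loose lid was the near-right one at (0.482, -0.094); I pressed it home in the middle, its edge no longer rocks, and the job is handed in at about 14 s.

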